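Hold the shaft collar on the spindle's flat

ROBOT

A 7-joint arm with a two-finger parallel gripper is mounted at the origin on the work surface. World frame = base frame: x ahead of the robot, y to its left, z up, the work surface at z = 0. Lengths are in m, angles in rad, forces in N, time in s.
With the tool pointing down it reaches from about 0.4 to 0.925 m from the base axis. Payload 4.1 kg.
Tool frame: the origin (TCP) lies midway between the tips of the shut fingers; the grasp point (between the pads) lies 19 mm behind it; z points along the fingers, y is the line along which they close (so a half turn about z gives the same grasp; the last joint's range is limited). The gripper opens to 85 mm and grips with 20 to 120 N. Pads are 22 mm wide; open, the fingers measure 114 mm over their backs; the gripper's body (76 mm by 85 mm) begins 54 mm behind the grasp point. The pads swing forward as they close: fully open they stand 13 mm farther back than shut.
Start: joints at [1.232, 0.398, 0.045, 1.537, -0.019, 1.207, -0.051], TCP at [0.154, -0.631, 0.231] pointing down, gripper open.
Joint ranges: [-2.82, 2.82], [-0.49, 2.23], [-1.37, 1.46], [0, 2.46], [-1.36, 4.5], [0.23, 2], [-2.94, 2.94]. Speed limits (rad/s): [2.57, 2.57, 3.14, 3.14, 3.14, 3.14, 3.14].

INTERFACE

Orientations are given as a 3x3 rotation matrix whose columns are the frame's x, y, z axes.
In Python, from plant import manip gives the robot as it stands. The module is installed in compiled form; this text tells all that it offers.
- The arm moves only by the tool step_arm, never from a script. Its argument "commands" is a list of rows, each a list of 7 numbers: the turn, a rotation vector about the tool's x, y, z in degrees, then the shift along the tool's x, y, z in mm, then the opening, from 0 (shut) to 1 (fully open). A call has 1 to 8 rows; each row shifts and turns the commanded pose from where the row before left it, along the tool's axes as they then stand; what a row does not reach is not made up. A row lasts 1/8 s, in which the tool goes at most 62.5 mm and 10.7 degrees, less where a joint would pass 70% of its speed; a pose out of reach is approached as far as the arm can. A call with a gripper value outside its range is refused whole. The fingers move at their own pace and stop on an object; "force" is the grip in N (left out, the last holds). Time passes only in rows, so rows that do not move let the fingers close. It gives the time, the measured TCP pose, the force, the opening and the grip force at its end, in the units of the state.
- manip.state(): the state, without advancing time (a new reading comes with each control period).
- manip.capture(name): name is "scene" or "top"; returns a dict with "img" (480x640x3 uint8, red, green, blue), "fx", "fy", "cx", "cy" (pixels), "R" (3x3) and "t" (3): a world point X has camera coordinates R X + t. Camera axes: x right, y down, z forward; pixel columns grow to the right and rows downward; lengths in m; the calibration is good to about 2 mm. A picture is of the moment at which its call begins. There is no depth.
- manip.job_done(): hands the job in; it is judged then, once.
Trained networks look in a picture, given as the dict that the camera call returned (one of the last four; its "shot" number tells which), for a name from the list of things; names that differ only in an ending like _2 or _b are one class to them, and where a whole thing is asked for, a point or a joint stands for the part that bears it (a point fixed in the world has none). Each returns a list of dicts, best first, with "score" (0 to 1); they miss things now and then, are a little off and sometimes report something else, mostly with a low value. They report only what shows in the picture. A call takes as long as a camera call. They do not tell look-alikes from the thing itself.
- manip.recognise(picture, query): "xyz" ([x, y, z] in m, in the coordinates of the camera as it stood for that picture, good to about 4 mm: the middle of the surface that is visible of it).
- manip.masks_of(picture, query): "pixels" (480x640 bool, what is visible of it).
- manip.tip_of(picture, query): "xyz" ([x, y, z] in m, in the coordinates of the camera as it stood for that picture, good to about 4 mm: a listed point, or the origin of a listed thing).
The state is a dict: "clock": time; "joint_pos": joint angles; "qvel": joint speeds; "tau": joint torques, N m; "ee_pos": TCP position; "tcp_rot": TCP orientation; "ft_force": force on the tool from outside, world axes, zero at the start; "moment": the same for the moment, N m; "width": opening from 0.0 (shut) to 1.0 (fully open); "grip_force": force on a finger pad.
Only numpy, scipy, OpenCV 4.12 (cv2) and the standard library are available. Lean on these libraries where they do the work, as an engineer would, in place of code of your own. Each camera call takes 0.05 s, during which the arm holds its last target. There are 200 camera calls.

TASK

On the green spindle stand, grip the bare steel shaft and turn it until its yellow-marked flat faces the tip of the red-handled hex driver, keep it there a moment, and let go. Then take the aluminium collar, slip it over the shaft with its screw towards that flat, and bring it down until the screw head is level with the driver tip and points straight at it. Finish while still gripping the collar there, because nothing else keeps it at that height; leave the other things on the bench alone.

Things in the scene. Friction and masses are not known exactly. Their poses are not given: they have to be found in the camera images.
- stand: Fixed spindle stand, place and yaw vary. Origin: on the shaft axis at bench height, z up. Dark base plate 110 mm in x, y -60 to +115, 12 thick; green round housing of radius 46, narrowing to a boss of radius 18 that ends at z 64, from which the upright steel shaft rises to z 140. On its +y side a green post, 24 mm square, centre y 80, up to z 112, carries the hex driver.
- shaft (a joint): Turn of the shaft about the stand's z (rad), counterclockwise from above; 0: its flat faces the driver tip (stand +y). Starts at 0.6 to 1.6, turns from -3 to 3 with light friction (0.06 N m), stays where left. Shaft 20 mm in diameter; from z 76 to the top z 140 it is D-shaped: one flat, marked yellow, 5.5 mm from the axis, so fingers across it measure 15.5 instead of 20 mm.
- shaft_top (a point): Centre of the shaft's top end, on its axis, 140 mm above the bench; the top edge has a 2 mm chamfer, and a yellow bar on the top end lies beside the flat. Does not turn with the shaft: axes parallel to the stand's.
- driver_tip (a point): Tip of the level hex driver, 42 mm from the shaft axis along the stand's +y, 100 mm above the bench; axes parallel to the stand's. The driver is a steel rod of radius 4 mm; behind the post its red handle, radius 12, runs from stand y 92 to 162.
- collar: Loose aluminium shaft collar, about 0.12 kg: ring of 42 mm outside diameter, 23 mm bore, 20 mm high, lying flat on the bench. Origin: centre of its underside; z up along the bore, +y along its dark screw. Both ends of its x axis are free for fingers. If let go on the shaft it slides down until the screw tip meets the lower end of the flat, 21 mm below the wanted height.
- screw_head (a point): Middle of the outer end of the collar's screw, collar frame (0, 29, 10) mm; head 10 mm in diameter. Its tip, 5 mm wide, reaches into the bore to 7 mm from the axis, so the collar passes over the shaft only with the screw over the flat (within about 0.4 rad).
- bush: Bystander: loose plain brass bush, 42 mm outside, 20 mm high, no screw. It and the collar may change places. Origin: centre of the underside.
- billet_a: Bystander: split wood billet 280 x 50 x 50 mm lying along its x. Origin: centre of the underside.
- billet_b: Bystander: split wood billet 240 x 45 x 45 mm lying along its x. Origin: centre of the underside.
- hatchet: Bystander: hatchet lying flat, 320 mm long in x, head at +x with its blade 100 mm towards -y, 26 mm high. Origin: under the handle.
- mallet: Bystander: wooden mallet lying along x, 260 mm long, 70 mm high, head at +x. Origin: under the handle.
- oil_jar: Bystander: amber jar, 64 mm diameter, 100 mm high. Origin: centre of the underside.
- mug: Bystander: blue mug, 80 mm diameter, 90 mm high. Origin: centre of the underside.
- wrench: Bystander: steel wrench, 170 mm, lying flat. Origin: centre of the underside.
Things that resemble listed ones, but are neither listed nor needed, are in the scene too. There is more than one size of the collar; the one meant has the size given above. What is shaped like the stand but blue is not meant.

How it is judged:
By the outcome, as a careful person would: the job done as asked, in the order asked, and still so for the second after the job is handed in, while the arm keeps its last pose, push and grip.
It also fails if it takes over 61 s, if anything falls off the work surface, if the arm or the gripper's body presses on something with over 40 N, if the wrist force passes 120 N, or if a joint passes its speed limit or range.

## Working session

There is one attempt and no reset: what is moved stays moved. The work goes in short steps, Python scripts to look and compute and a tool call to move; the robot and the scene stay as the last step left them, time stands still between calls to the robot, and variables do not carry over. Pictures are saved under pics/ and viewed, at most 10 in all, crops included, and the job is handed in when it is done.

Besides the shell and the picture viewer there is one more tool, called by a JSON object that holds its "name" and its "arguments". step_arm: Moves the arm, as the interface text tells. Its arguments: {"type":"object","properties":{"commands":{"type":"array"},"force":{"type":"number"}},"required":["commands"]}

```bash
mkdir -p pics; cat > h.py <<'E'
import numpy as np, cv2
from plant import manip
def w(p,x): return p["R"].T@(np.array(x)-p["t"])
def px(p,X):
    c=p["R"]@np.array(X)+p["t"]; return np.array([p["fx"]*c[0]/c[2]+p["cx"],p["fy"]*c[1]/c[2]+p["cy"]])
def ray(p,u,v,z):
    d=p["R"].T@np.array([(u-p["cx"])/p["fx"],(v-p["cy"])/p["fy"],1]); o=-p["R"].T@p["t"]
    return o+d*(z-o[2])/d[2]
def save(p,n,crop=None,s=1):
    im=p["img"][:,:,::-1]
    if crop: a,b,c,d=crop; im=im[b:d,a:c]
    cv2.imwrite("pics/"+n,cv2.resize(im,None,fx=s,fy=s,interpolation=cv2.INTER_CUBIC))
E
python3 - <<'E'
from h import *
np.set_printoptions(precision=4,suppress=True)
for n in ("scene","top"):
    p=manip.capture(n); save(p,n+"0.png")
    print(n,p["fx"],"cam",-p["R"].T@p["t"])
    for q in ("stand","shaft_top","driver_tip","collar","screw_head","bush"):
        for r in manip.tip_of(p,q)[:4]:
            X=w(p,r["xyz"]); print(q,round(r["score"],2),X,px(p,X).round())
s=manip.state(); print(s["ee_pos"],s["tcp_rot"],s["clock"])
E
```

```text
scene 596.9837907350833 cam [1.4395 0.3754 1.1858]
stand 0.76 [ 0.536   0.037  -0.0002] [353. 290.]
stand 0.7 [ 0.2959 -0.2403  0.    ] [296. 202.]
shaft_top 0.84 [0.5404 0.0398 0.1384] [355. 255.]
driver_tip 0.9 [0.5292 0.0759 0.101 ] [370. 266.]
driver_tip 0.59 [ 0.2873 -0.2039  0.1047] [307. 176.]
collar 0.75 [ 0.5575 -0.1729  0.0012] [276. 271.]
collar 0.7 [ 0.4837 -0.1125 -0.0041] [309. 260.]
screw_head 0.76 [ 0.4726 -0.0739  0.013 ] [323. 257.]
screw_head 0.52 [ 0.5577 -0.1426  0.0133] [286. 271.]
bush 0.6 [ 0.4774 -0.3035 -0.0045] [247. 238.]
top 473.75354981313757 cam [ 0.3311 -0.0451  1.357 ]
stand 0.9 [ 0.3007 -0.2389  0.0062] [390. 335.]
stand 0.63 [ 0.5379  0.0327 -0.0018] [295. 249.]
shaft_top 0.9 [0.5415 0.0339 0.1409] [292. 239.]
shaft_top 0.62 [ 0.3041 -0.239   0.1415] [397. 335.]
driver_tip 0.9 [0.5321 0.0792 0.0999] [276. 245.]
driver_tip 0.59 [ 0.2879 -0.1992  0.1056] [380. 341.]
collar 0.82 [ 0.4883 -0.1141 -0.0024] [346. 267.]
collar 0.54 [ 0.5606 -0.1745 -0.0042] [367. 243.]
collar 0.17 [0.6921 0.3556 0.0032] [188. 194.]
screw_head 0.73 [ 0.4756 -0.0721  0.0198] [331. 271.]
screw_head 0.48 [ 0.5595 -0.1467  0.0107] [358. 242.]
bush 0.63 [ 0.4798 -0.3071  0.0019] [413. 272.]
[ 0.1544 -0.6314  0.2314] [[ 0.9714  0.2376  0.    ]
 [ 0.2376 -0.9714 -0.0002]
 [-0.      0.0002 -1.    ]] 0.7
```

View pics/scene0.png

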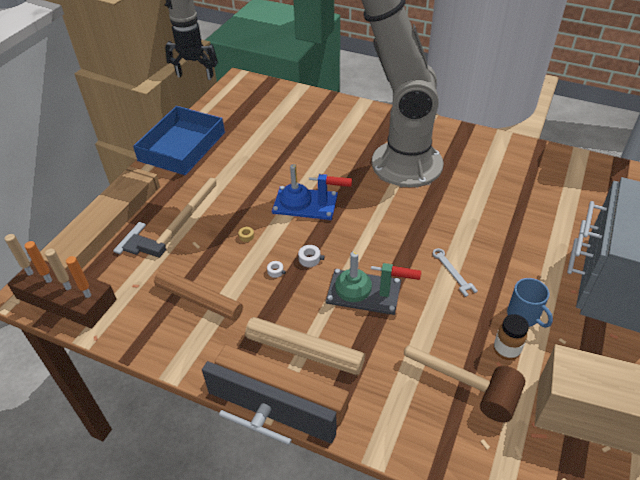

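View pics/top0.png

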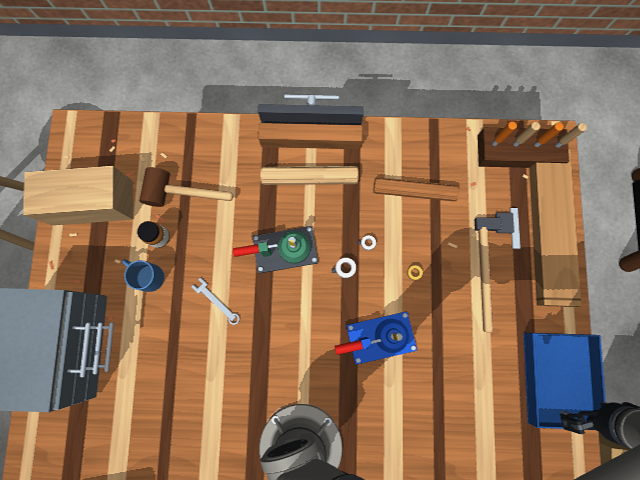

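```bash
python3 - <<'E'
from h import *
a=cv2.imread("pics/scene0.png")[190:310,230:430]; b=cv2.imread("pics/top0.png")[210:310,250:430]
a=cv2.resize(a,(800,480),interpolation=3)[:, :]; 
b=cv2.resize(b,(800,444),interpolation=3)
cv2.imwrite("pics/ca.png",a);cv2.imwrite("pics/cb.png",b)
E
```

```text
(no output)
```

View pics/ca.png

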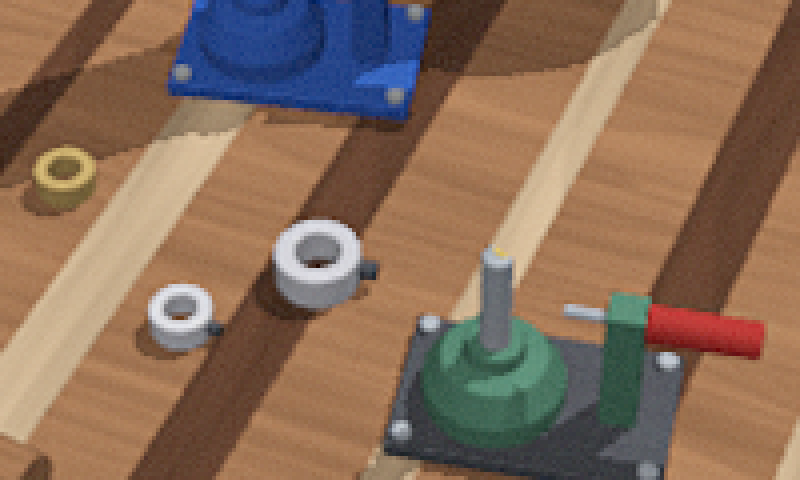

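View pics/cb.png

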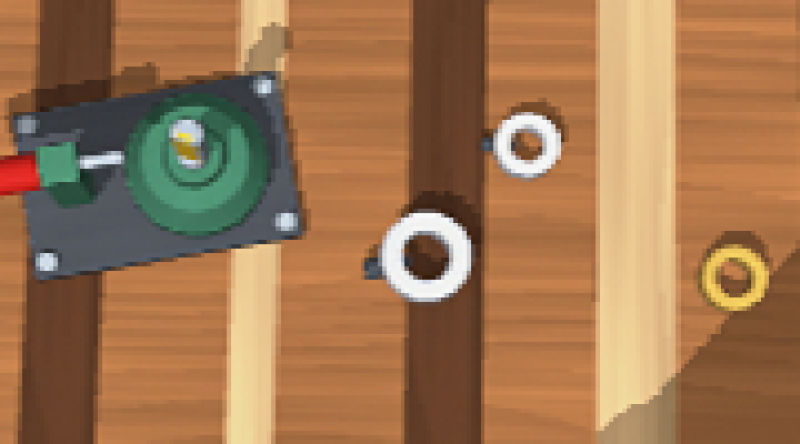

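The small collar at scene (276,271), top (368,242), measures about 43 mm across in the top view. The collar at scene (309,257), top (346,267), is about 58 mm, so it is the oversized look-alike. The brass ring at scene (247,236) is the bush, and the blue stand at scene (305,195) is the decoy. I'll use the small collar and the green stand. The crop shows the flat's yellow marking on the side of the shaft towards the robot and to the left. Next I'll refine the poses.

```bash
cat > fit.py <<'E'
from h import *
from scipy.optimize import least_squares
np.set_printoptions(precision=4,suppress=True)
def blob(m,near,rad=60):
    n,l,s,c=cv2.connectedComponentsWithStats(m.astype(np.uint8))
    k=[i for i in range(1,n) if s[i,4]>=3 and np.hypot(*(c[i]-near))<rad]
    return max(k,key=lambda i:s[i,4]),l,c
def hsv(p): return cv2.cvtColor(p["img"],cv2.COLOR_RGB2HSV).astype(int)
P={n:manip.capture(n) for n in("top","scene")}
obs=[]; R2=lambda a:np.array([[np.cos(a),-np.sin(a),0],[np.sin(a),np.cos(a),0],[0,0,1]])
for n,near in (("top",(246,250)),("scene",(405,273))):
    p=P[n];h=hsv(p); m=((h[...,0]<6)|(h[...,0]>174))&(h[...,1]>190)&(h[...,2]>90)
    k,l,c=blob(m,near,30); print(n,"red",c[k],(l==k).sum()); obs.append((n,(0,.127,.100),c[k]))
    for q,pt in(("shaft_top",(0,0,.14)),("driver_tip",(0,.042,.1))):
        r=[px(p,w(p,r["xyz"])) for r in manip.tip_of(p,q)]; r=[a for a in r if np.hypot(*(a-near))<90 and not(n=="scene" and a[1]<220)and not(n=="top" and a[1]>300)]
        if r: obs.append((n,pt,r[0])); print(q,r[0])
    y=(abs(h[...,0]-25)<8)&(h[...,1]>130)
    sp=[o[2] for o in obs if o[0]==n and o[1][2]==.14][0]
    v,u=np.nonzero(y); k=np.hypot(u-sp[0],v-sp[1])<9; print("yellow px",[(a,b) for a,b in zip(u[k],v[k])])
bol=[(256.1,238.2),(309.7,229.6),(314.6,260),(260.6,269)]
obs.append(("top",(0,.0275,.014),np.mean(bol,0)))
def res(v):
    r=[]
    for n,pt,c in obs:
        off=v[3:5] if n=="top" else v[5:7]
        r+=list(px(P[n],R2(v[2])@np.array(pt)+[v[0],v[1],0])+off-c)
    return np.r_[r,v[3:]/1.0]
s=least_squares(res,[.54,.037,.16]+[0]*4); print("stand",s.x[:3],np.degrees(s.x[2]),s.x[3:]);print(s.fun.round(1))
for n,near in (("top",(367,242)),("scene",(276,268))):
    p=P[n]
    for r in manip.masks_of(p,"collar"):
        m=r["pixels"];v,u=np.nonzero(m);c=np.array([u.mean(),v.mean()])
        if np.hypot(*(c-near))>10: continue
        h=hsv(p); b=m&(h[...,2]>150)&(h[...,1]<60); d=m&(h[...,2]<110)
        vb,ub=np.nonzero(b);(e,ax,an)=cv2.fitEllipse(cv2.convexHull(np.c_[ub,vb].astype(np.float32))) 
        vd,ud=np.nonzero(d); k=np.hypot(ud-e[0],vd-e[1])>5.5
        print(n,r["score"],"ring",e,ax,ray(p,*e,.02),"dark",list(zip(ud[k],vd[k])))
        if k.any(): print("screw",ray(p,ud[k].mean(),vd[k].mean(),.012))
E
python3 fit.py
```

```text
top red [245.2406 250.1698] 212
shaft_top [292.8904 238.6123]
driver_tip [275.2572 244.1308]
yellow px [(np.int64(290), np.int64(240)), (np.int64(291), np.int64(240)), (np.int64(292), np.int64(241)), (np.int64(289), np.int64(242)), (np.int64(290), np.int64(242)), (np.int64(291), np.int64(242)), (np.int64(290), np.int64(243)), (np.int64(291), np.int64(243)), (np.int64(292), np.int64(243)), (np.int64(293), np.int64(243)), (np.int64(290), np.int64(244)), (np.int64(291), np.int64(244)), (np.int64(292), np.int64(244)), (np.int64(293), np.int64(244)), (np.int64(292), np.int64(245)), (np.int64(293), np.int64(245))]
scene red [404.0909 275.303 ] 66
shaft_top [354.1721 254.2553]
driver_tip [371.7227 266.8813]
yellow px [(np.int64(354), np.int64(252)), (np.int64(355), np.int64(253))]
stand [0.5407 0.0369 0.177 ] 10.1385041576546 [0.3758 0.0787 0.318  0.2377]
[ 0.3 -0.9 -1.5  1.1  1.6  0.4  1.4 -1.2 -0.4 -0.2 -1.3  1.2 -0.7 -0.6
  0.4  0.1  0.3  0.2]
top 0.64 ring (368.224365234375, 242.1626739501953) (14.146018981933594, 14.462892532348633) [ 0.5596 -0.1761  0.02  ] dark [(np.int64(360), np.int64(241)), (np.int64(359), np.int64(242)), (np.int64(360), np.int64(242)), (np.int64(360), np.int64(243))]
screw [ 0.5609 -0.1526  0.012 ]
scene 0.62 ring (275.2939758300781, 268.4111328125) (14.129048347473145, 15.218229293823242) [ 0.5646 -0.1692  0.02  ] dark [(np.int64(282), np.int64(271)), (np.int64(283), np.int64(271)), (np.int64(284), np.int64(271)), (np.int64(285), np.int64(271)), (np.int64(281), np.int64(272)), (np.int64(282), np.int64(272)), (np.int64(283), np.int64(272)), (np.int64(284), np.int64(272)), (np.int64(285), np.int64(272)), (np.int64(282), np.int64(273)), (np.int64(283), np.int64(273)), (np.int64(284), np.int64(273)), (np.int64(282), np.int64(274))]
screw [ 0.5619 -0.1485  0.012 ]
```

```bash
cat > fit2.py <<'E'
from h import *
from scipy.optimize import minimize
np.set_printoptions(precision=4,suppress=True)
R2=lambda a:np.array([[np.cos(a),-np.sin(a),0],[np.sin(a),np.cos(a),0],[0,0,1]])
a=np.linspace(0,2*np.pi,40)
box=lambda x,y0,y1,z0,z1:np.array([[i,j,k] for i in(-x,x) for j in(y0,y1) for k in(z0,z1)])
cz=lambda r,z0,z1:np.array([[r*np.cos(t),r*np.sin(t),z] for t in a for z in(z0,z1)])
cy=lambda r,y0,y1:np.array([[r*np.cos(t),y,100+r*np.sin(t)] for t in a for y in(y0,y1)])
handle=[cy(12,92,162)]
full=[box(55,-60,115,0,12),cz(18,12,64),cz(10,64,140),box(12,68,92,12,112),cy(4,42,92)]+handle
S=6
def rend(p,parts,v,o):
    im=np.zeros((100*S,140*S),np.uint8)
    for q in parts:
        X=(R2(v[2])@(q.T/1000)).T+[v[0],v[1],0]
        c=p["R"]@X.T+p["t"][:,None]; u=np.c_[p["fx"]*c[0]/c[2]+p["cx"]-o[0]+.5,p["fy"]*c[1]/c[2]+p["cy"]-o[1]+.5]*S
        cv2.fillConvexPoly(im,cv2.convexHull(u.astype(np.float32)).round().astype(np.int32),1)
    return cv2.resize(im.astype(np.float32),(140,100),interpolation=cv2.INTER_AREA)
def iou(r,m): return np.minimum(r,m).sum()/np.maximum(r,m).sum()
O={"top":(220,200),"scene":(300,230)}
D=[]
for n in O:
    p=manip.capture(n);o=O[n]; h=cv2.cvtColor(p["img"],cv2.COLOR_RGB2HSV).astype(int)
    red=((h[...,0]<6)|(h[...,0]>174))&(h[...,1]>190)&(h[...,2]>60)
    ms=[r["pixels"] for r in manip.masks_of(p,"stand")]
    ms=[m for m in ms if o[0]<np.nonzero(m)[1].mean()<o[0]+140 and o[1]<np.nonzero(m)[0].mean()<o[1]+100 and (n=="scene" or 1)]
    f=ms[0]; cr=lambda m:m[o[1]:o[1]+100,o[0]:o[0]+140].astype(np.float32)
    D.append((p,o,cr(red),cr(f|(red)))); 
def cost(v,ds): 
    w_=[v[0]*.01+.54,v[1]*.01+.037,v[2]*.05+.17]
    return -sum(iou(rend(p,full,w_,o),f)+.5*iou(rend(p,handle,w_,o),r) for p,o,r,f in ds)/len(ds)
for ds in (D[:1],D[1:],D):
    s=min((minimize(cost,x0,args=(ds,),method="Nelder-Mead",options=dict(initial_simplex=np.array(x0)+np.vstack([np.zeros(3),np.eye(3)*.5]))) for x0 in([0,0,0],[.2,-.2,.2])),key=lambda s:s.fun)
    w_=[s.x[0]*.01+.54,s.x[1]*.01+.037,s.x[2]*.05+.17]
    print(np.array(w_),np.degrees(w_[2]),s.fun,[(iou(rend(p,full,w_,o),f),iou(rend(p,handle,w_,o),r)) for p,o,r,f in ds])
# flat
p,o=D[0][:2]; h=cv2.cvtColor(p["img"],cv2.COLOR_RGB2HSV).astype(int)
y=((abs(h[...,0]-25)<8)&(h[...,1]>130))[o[1]:o[1]+100,o[0]:o[0]+140].astype(np.float32)
c=px(p,[w_[0],w_[1],.12])-o; g=np.zeros_like(y); g[int(c[1])-9:int(c[1])+10,int(c[0])-9:int(c[0])+10]=1; y*=g
for t in np.arange(.5,1.71,.1):
    flat=np.array([[i,5.5,k] for i in(-8.3,8.3) for k in(76,140)]);bar=np.array([[i,j,140] for i in(-6,6) for j in(2.5,5.5)])
    fl=[(R2(t)@q.T).T for q in(flat,bar)]; print(round(t,1),round(iou(rend(p,fl,w_,o),y),2),end="; ")
E
python3 fit2.py
```

```text
[0.5407 0.0353 0.1948] 11.159282137611024 -1.3850388526916504 [(np.float32(0.95323616), np.float32(0.8636054))]
[0.5372 0.038  0.1931] 11.063391476105304 -1.0602728128433228 [(np.float32(0.9538869), np.float32(0.21277179))]
[0.5396 0.0377 0.1944] 11.138140533552129 -1.2027502059936523 [(np.float32(0.94028693), np.float32(0.85368615)), (np.float32(0.93074447), np.float32(0.21525156))]
0.5 0.23; 0.6 0.27; 0.7 0.3; 0.8 0.33; 0.9 0.36; 1.0 0.38; 1.1 0.41; 1.2 0.42; 1.3 0.41; 1.4 0.4; 1.5 0.4; 1.6 0.39; 1.7 0.38;
```

{"name": "step_arm", "arguments": {"commands": [[0,0,0,33.4,-34.8,-1.5,1],[0,0,0,33.4,-34.8,-1.5,1],[0,0,0,33.4,-34.8,-1.5,1],[0,0,0,33.4,-34.8,-1.5,1],[0,0,0,33.4,-34.8,-1.5,1],[0,0,0,33.4,-34.8,-1.5,1],[0,0,0,33.4,-34.8,-1.5,1],[0,0,0,33.4,-34.8,-1.5,1]]}}

```text
clock: 2.3
ee_pos: [0.3485, -0.2962, 0.2437]
tcp_rot: [[0.971, 0.237, 0.001], [0.237, -0.971, -0.001], [0.001, 0.001, -1.0]]
ft_force: [-0.0, -0.7, 0.4]
width: 1.002
grip_force: 0.0
```

{"name": "step_arm", "arguments": {"commands": [[0,0,0,33.4,-34.8,-1.5,1],[0,0,0,33.4,-34.8,-1.5,1],[0,0,0,33.4,-34.8,-1.5,1],[0,0,0,33.4,-34.8,-1.5,1],[0,0,0,33.4,-34.8,-1.5,1],[0,0,0,33.4,-34.8,-1.5,1],[0,0,0,33.4,-34.8,-1.5,1],[0,0,0,33.4,-34.8,-1.5,1]]}}

```text
clock: 3.3
ee_pos: [0.542, 0.0375, 0.2556]
tcp_rot: [[0.971, 0.237, 0.001], [0.237, -0.971, -0.0], [0.001, 0.001, -1.0]]
ft_force: [0.6, -0.2, 0.3]
width: 0.999
grip_force: 0.0
```

{"name": "step_arm", "arguments": {"commands": [[0,0,-9,0,0,0,1],[0,0,-9,0,0,0,1],[0,0,-9,0,0,0,1],[0,0,-9,0,0,0,1],[0,0,-9,0,0,0,1],[0,0,-9,0,0,0,1],[0,0,0,0,0,0,1]]}}

```text
clock: 4.18
ee_pos: [0.5412, 0.0362, 0.2553]
tcp_rot: [[0.381, 0.925, 0.0], [0.925, -0.381, -0.0], [-0.0, 0.0, -1.0]]
ft_force: [1.1, -0.1, -0.1]
width: 0.998
grip_force: 0.0
```

```bash
cat > d.py <<'E'
import sys
from h import *
np.set_printoptions(precision=4,suppress=True)
# usage: d.py x y z tool_y_angle_deg -> tool-frame shift mm, tool z turn
def show(x,y,z,ang):
    s=manip.state();R=s["tcp_rot"]
    yaw=np.degrees(np.arctan2(R[1,1],R[0,1]))
    print("t",s["clock"],"pos",s["ee_pos"],"yaw_y",yaw,"zax",R[:,2],"F",s["ft_force"],"M",s["moment"],"w",s["width"]*85,"g",s["grip_force"])
    print("shift mm",R.T@(np.array([x,y,z])-s["ee_pos"])*1000,"turn z",-((ang-yaw+90)%180-90),"j7",s["joint_pos"][6])
show(*map(float,sys.argv[1:5]))
E
python3 d.py .5396 .0373 .25 -22
python3 - <<'E'
from h import *
exec(open("fit2.py").read().split("O={")[0].split("np.set")[1].split("\n",1)[1])
p=manip.capture("top");save(p,"t2.png",(262,215,332,275),10)
for t in np.arange(.5,1.71,.2):
    n=.194+t+np.pi/2; d=np.array([np.cos(n),np.sin(n)])
    print(round(t,1),[px(p,np.r_[np.array([.5396,.0373])+d*r,z]).round(1).tolist() for r,z in((.0055,.14),(.0055,.108),(.0055,.077))])
print(px(p,[.5396,.0373,.14]))
E
```

```text
t 4.175 pos [0.5412 0.0362 0.2553] yaw_y -22.377455390506608 zax [ 0.0001 -0.0001 -1.    ] F [ 1.0834 -0.1134 -0.1036] M [0.0227 0.059  0.0038] w 84.80514632528231 g 0.0
shift mm [ 0.3591 -1.912   5.3144] turn z -0.37745539050661137 j7 -0.679019178370343
0.5 [[289.1, 241.3], [289.9, 243.3], [290.6, 245.2]]
0.7 [[289.4, 241.6], [290.2, 243.6], [290.9, 245.4]]
0.9 [[289.8, 241.8], [290.5, 243.8], [291.2, 245.7]]
1.1 [[290.2, 242.0], [290.9, 244.0], [291.6, 245.8]]
1.3 [[290.6, 242.1], [291.3, 244.1], [292.0, 245.9]]
1.5 [[291.0, 242.1], [291.7, 244.1], [292.4, 245.9]]
1.7 [[291.4, 242.0], [292.1, 244.0], [292.8, 245.8]]
[290.81459314 240.00814845]
```

View pics/t2.png

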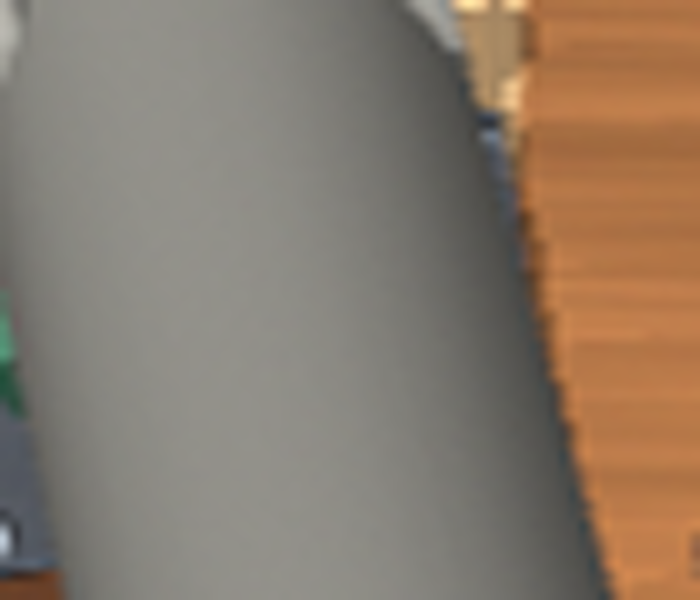

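{"name": "step_arm", "arguments": {"commands": [[0,0,0,0,0,36,1],[0,0,0,0,0,36,1],[0,0,0,0,0,36,1],[0,0,0,0,0,36,0.5],[0,0,0,0,0,2,0.4],[0,0,0,0,0,0,0.35],[0,0,0,0,0,0,0.3],[0,0,0,0,0,0,0.3]], "force": 25}}

```text
clock: 5.22
ee_pos: [0.5421, 0.0364, 0.1106]
tcp_rot: [[0.379, 0.925, 0.002], [0.925, -0.379, -0.0], [0.001, 0.002, -1.0]]
ft_force: [-0.5, 0.2, -1.5]
width: 0.299
grip_force: 0.0
```

{"name": "step_arm", "arguments": {"commands": [[0,0,0,0,0,0,0.2],[0,0,0,0,0,0,0.1],[0,0,0,0,0,0,0],[0,0,0,0,0,0,0],[0,0,0,0,0,0,0],[0,0,0,0,0,0,0]], "force": 30}}

```text
clock: 5.98
ee_pos: [0.5424, 0.0361, 0.1102]
tcp_rot: [[0.379, 0.925, 0.002], [0.925, -0.379, -0.0], [0.0, 0.002, -1.0]]
ft_force: [1.3, -1.7, 5.9]
width: 0.176
grip_force: 29.6
```

```bash
python3 d.py .5396 .0373 .108 -22
```

```text
t 5.975 pos [0.5424 0.0361 0.1102] yaw_y -22.270056826062824 zax [ 0.0024 -0.0005 -1.    ] F [ 1.2715 -1.7233  5.9387] M [-0.3054 -0.3379  0.032 ] w 14.934729545357689 g 29.63138528781201
shift mm [ 0.036  -3.037   2.1582] turn z -0.2700568260628273 j7 -0.7884015309658133
```

{"name": "step_arm", "arguments": {"commands": [[0,0,7.08,-0.28,0,0,0],[0,0,7.08,-0.28,0,0,0],[0,0,7.08,-0.28,0,0,0],[0,0,7.08,-0.28,0,0,0],[0,0,7.08,-0.28,0,0,0],[0,0,7.08,-0.28,0,0,0],[0,0,7.08,-0.28,0,0,0],[0,0,7.08,-0.28,0,0,0]]}}

```text
clock: 6.98
ee_pos: [0.5413, 0.0347, 0.1101]
tcp_rot: [[0.982, 0.189, 0.003], [0.189, -0.982, -0.0], [0.003, 0.001, -1.0]]
ft_force: [3.2, -1.1, 4.6]
width: 0.176
grip_force: 29.9
```

{"name": "step_arm", "arguments": {"commands": [[0,0,0,0,0,0,0],[0,0,0,0,0,0,0],[0,0,0,0,0,0,0],[0,0,0,0,0,0,0]]}}

```text
clock: 7.48
ee_pos: [0.5412, 0.0346, 0.1101]
tcp_rot: [[0.981, 0.194, 0.003], [0.194, -0.981, -0.0], [0.003, 0.001, -1.0]]
ft_force: [3.7, -1.9, 6.0]
width: 0.18
grip_force: 29.2
```

```bash
python3 d.py .5404 .0349 .108 -78.9; python3 - <<'E'
from h import *
p=manip.capture("scene");save(p,"s3.png",(320,225,430,305),7)
E
```

```text
t 7.475 pos [0.5412 0.0346 0.1101] yaw_y -78.81783224656945 zax [ 0.0033 -0.0001 -1.    ] F [ 3.6694 -1.8944  6.0334] M [-0.4343 -0.7563 -0.0465] w 15.293025574623819 g 29.222592003635384
shift mm [-0.7736 -0.4386  2.1242] turn z 0.0821677534305536 j7 -1.6860382500798297
```

View pics/s3.png

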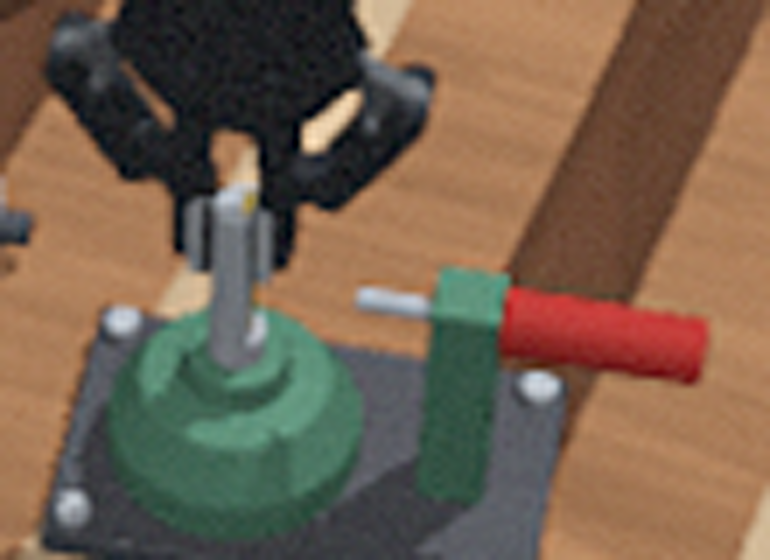

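The close crop shows the yellow bar on the driver side of the shaft, at crop (250,203), with the pads closed on the flat. The 15.3 mm opening matches the expected 15.5. Before letting go I'll check the stand yaw independently from the plate bolts and the handle.

```bash
python3 - <<'E'
from h import *
from scipy.optimize import least_squares
np.set_printoptions(precision=4,suppress=True)
P={n:manip.capture(n) for n in("top","scene")}
B={"top":[(256.1,238.2),(309.7,229.6),(314.6,260),(260.6,269)],"scene":[(337.4,270.9),(330.2,297.4),(397,280.2),(391.8,307.7)]}
C={}
for n in B:
    g=cv2.cvtColor(cv2.imread(f"pics/{n}0.png"),cv2.COLOR_BGR2GRAY).astype(float)
    hs=cv2.cvtColor(cv2.imread(f"pics/{n}0.png"),cv2.COLOR_BGR2HSV).astype(int)
    out=[]
    for u,v in B[n]:
        for _ in range(5):
            yy,xx=np.mgrid[int(round(v))-3:int(round(v))+4,int(round(u))-3:int(round(u))+4]
            w_=np.clip(g[yy,xx]-130,0,None)*(hs[yy,xx,1]<70); 
            u,v=(w_*xx).sum()/w_.sum(),(w_*yy).sum()/w_.sum()
        out.append((u,v))
    C[n]=np.array(out); print(n,C[n])
    m=((hs[...,0]<6)|(hs[...,0]>174))&(hs[...,1]>150)&(hs[...,2]>70); m[:225 if n=="top" else 255]=0; m[300:]=0
    v,u=np.nonzero(m); k=(abs(u-(246 if n=="top" else 405))<25); m=np.c_[u[k],v[k]]; print(len(m),m.mean(0)); C[n+"r"]=m.mean(0)
lo={"top":[(1,1),(1,-1),(-1,-1),(-1,1)],"scene":[(-1,-1),(1,-1),(-1,1),(1,1)]}
def res(v,ns):
    x,y,a,bx,by=v[:5];r=[];c,s=np.cos(a),np.sin(a)
    W=lambda X,Y,Z:[x+c*X-s*Y,y+s*X+c*Y,Z]
    for n in ns:
        off=v[5:7] if n=="top" else v[7:9]
        for (i,j),q in zip(lo[n],C[n]): r+=list(px(P[n],W(i*bx,.0275+j*by,.014))+off-q)
        r+=list(px(P[n],W(0,.127,.1))+off-C[n+"r"])
    return np.r_[r,v[5:]*.5]
for ns in(["top"],["scene"],["top","scene"]):
    s=least_squares(res,[.54,.037,.18,.047,.08,0,0,0,0],args=(ns,),loss="soft_l1",f_scale=.5); print(ns,s.x,np.degrees(s.x[2]),s.fun.round(1))
E
```

```text
top [[255.5299 238.0256]
 [309.1097 229.1511]
 [313.833  259.3441]
 [260.0683 268.5244]]
213 [245.3005 250.1643]
scene [[337.168  270.1734]
 [329.4928 296.4182]
 [396.6844 279.5   ]
 [391.5773 307.3196]]
284 [405.4331 272.4507]
['top'] [ 0.5405  0.0361  0.1948  0.0446  0.078   0.0818 -0.065   0.      0.    ] 11.16118939558864 [-0.1  0.1 -0.3  0.   0.1  0.1 -0.1 -0.   0.3 -0.2  0.  -0.   0.   0. ]
['scene'] [ 0.5368  0.0364  0.1877  0.0449  0.078  -0.     -0.      0.0147  0.0122] 10.752727375730396 [-0.  -0.2 -0.   0.2  0.1  0.3 -0.1 -0.1  0.1 -0.2 -0.  -0.   0.   0. ]
['top', 'scene'] [ 0.5388  0.0363  0.1914  0.0447  0.0779  0.2005 -0.5833  0.2967 -0.4748] 10.967833345180049 [-0.  -0.  -0.2  0.1  0.1  0.3 -0.1  0.   0.3 -0.2 -0.2 -0.   0.   0.3
 -0.   0.3 -0.1 -0.1  0.1 -0.3  0.1 -0.3  0.1 -0.2]
```

{"name": "step_arm", "arguments": {"commands": [[0,0,0,0,0,0,0],[0,0,0,0,0,0,0],[0,0,0,0,0,0,0],[0,0,0,0,0,0,0],[0,0,0,0,0,0,0.45],[0,0,0,0,0,0,0.45],[0,0,0,0,0,-30,0.45],[0,0,0,0,0,-50,0.45]]}}

```text
clock: 8.62
ee_pos: [0.5369, 0.035, 0.1875]
tcp_rot: [[0.981, 0.194, -0.007], [0.194, -0.981, 0.0], [-0.007, -0.002, -1.0]]
ft_force: [1.0, -0.4, 0.1]
width: 0.448
grip_force: 0.0
```

{"name": "step_arm", "arguments": {"commands": [[0,0,0,0,0,-40,0.6],[0,0,-10,0,0,0,0.8],[0,0,-10,0,0,0,0.9],[0,0,-10,0,0,0,0.9],[0,0,-10,0,0,0,0.9],[0,0,-10,0,0,0,0.9],[0,0,-10,0,0,0,0.9],[0,0,-10,0,0,0,0.9]]}}

```text
clock: 9.62
ee_pos: [0.5385, 0.0353, 0.2283]
tcp_rot: [[0.148, 0.989, -0.003], [0.989, -0.148, 0.0], [-0.0, -0.003, -1.0]]
ft_force: [0.1, 0.1, -0.7]
width: 0.895
grip_force: 0.0
```

```bash
python3 d.py .559 -.175 .2 0; python3 - <<'E'
from h import *
np.set_printoptions(precision=4,suppress=True)
for n in("top","scene"):
    im=cv2.imread(f"pics/{n}0.png"); a=(352,230,382,256) if n=="top" else (260,255,295,283)
    h=cv2.cvtColor(im,cv2.COLOR_BGR2HSV).astype(int)[a[1]:a[3],a[0]:a[2]]
    print(n,a); 
    print("V\n"+"\n".join(" ".join(f"{v:3d}{'*' if s<70 else ' '}" for v,s in zip(r,q)) for r,q in zip(h[...,2],h[...,1])) if n=="top" else "")
p=manip.capture("top")
for y in(0,):
    print(px(p,[.559,-.1755,.02]),px(p,[.559,-.1755+.029,.01]),px(p,[.559+.029*np.sin(.1),-.1755+.029,.01]))
for n in("top","scene"):
    p=manip.capture(n)
    for q in("collar","screw_head"):
        for r in manip.tip_of(p,q): print(n,q,r["score"],w(p,r["xyz"]))
E
```

```text
t 9.625 pos [0.5385 0.0353 0.2283] yaw_y -8.49690820311388 zax [-0.0028  0.0001 -1.    ] F [ 0.0963  0.1411 -0.6553] M [-0.0127 -0.0172  0.0334] w 76.07141175713183 g 0.0
shift mm [-204.9129   51.4695   28.2305] turn z -8.496908203113875 j7 -0.4355532842297355
top (352, 230, 382, 256)
V
101  103  101  103  103   97   86  129  172  168  167  168  169  168  168  169  169  169  169  168  169  169  169  169  169  169  169  169  169  169 
101  103  100  102  102   97   97  142  176  173  172  173  173  173  174  174  174  175  176  177  176  175  175  175  175  176  175  175  174  174 
101  103  100  103  103   96   98  145  180  178  177  176  177  178  179  180  182  181  182  157  146  179  177  176  176  176  177  176  176  176 
101  103  101  103  103   96   99  147  183  180  180  180  182  185  160  117  119  119  120  119  118  151  182  180  178  176  177  177  177  177 
101  104  102  105  104   97   99  149  188  184  184  186  162  120  120  117  117  118  119  121  122  123  123  153  187  184  185  184  184  184 
101  104  103  104  104   97   98  144  178  176  177  178  15
[... 2835 characters left out ...]
2  192  191  191  192  191  191  191  191  188  189  188  187  188  188  188  188  187  187  187  187 
 69   72   91  112  108   95  117  174  203  200  198  199  199  199  198  198  198  197  196  196  196  195  195  194  193  193  192  193  191  192 
scene (260, 255, 295, 283)

[368.013  242.3798] [357.5812 242.6967] [357.593  241.7055]
top collar 0.58 [ 0.5585 -0.1752  0.0004]
top collar 0.53 [ 0.4881 -0.1098 -0.0027]
top screw_head 0.59 [ 0.4728 -0.0754  0.0205]
top screw_head 0.57 [ 0.5622 -0.1437  0.012 ]
scene collar 0.57 [ 0.4875 -0.1113 -0.0013]
scene collar 0.53 [ 0.5592 -0.1749  0.0014]
scene screw_head 0.74 [ 0.5562 -0.1402  0.0104]
scene screw_head 0.68 [ 0.4684 -0.0707  0.0114]
```

{"name": "step_arm", "arguments": {"commands": [[0,0,-7,0,0,0,1],[0,0,0,-42,5.3,6,1],[0,0,0,-42,5.3,6,1],[0,0,0,-42,5.3,6,1],[0,0,0,-42,5.3,6,1],[0,0,0,-42,5.3,6,1],[0,0,0,0,0,30,1],[0,0,0,0,0,0,1]]}}

```text
clock: 10.98
ee_pos: [0.5572, -0.1757, 0.1671]
tcp_rot: [[0.034, 0.999, -0.005], [0.999, -0.034, 0.002], [0.002, -0.005, -1.0]]
ft_force: [-1.4, -0.2, 0.5]
width: 1.003
grip_force: 0.0
```

```bash
python3 d.py .5595 -.1752 .003 -1.5
```

```text
t 10.975 pos [ 0.5572 -0.1757  0.1671] yaw_y -1.973701073076768 zax [-0.0052  0.0018 -1.    ] F [-1.3682 -0.1679  0.4605] M [ 0.009  -0.0119  0.0275] w 85.29537537990569 g 0.0
shift mm [  0.3586   3.1381 164.0395] turn z -0.4737010730767679 j7 0.01940719860094191
```

{"name": "step_arm", "arguments": {"commands": [[0,0,0,0,1,40,1],[0,0,0,0,1,40,1],[0,0,0,0,0,40,1],[0,0,0,0,0,25,1],[0,0,0,0,0,0,1],[0,0,0,0,0,0,1]]}}

```text
clock: 11.72
ee_pos: [0.5628, -0.1756, 0.0261]
tcp_rot: [[0.032, 0.999, 0.003], [0.999, -0.032, -0.001], [-0.001, 0.003, -1.0]]
ft_force: [-1.0, -0.0, 0.3]
width: 1.001
grip_force: 0.0
```

```bash
python3 d.py .5595 -.1752 .003 -1.5
```

```text
t 11.725 pos [ 0.5628 -0.1756  0.0261] yaw_y -1.8602784020376033 zax [ 0.0028 -0.0007 -1.    ] F [-1.0118 -0.0169  0.29  ] M [ 0.0338 -0.0166 -0.0567] w 85.09656706420532 g 0.0
shift mm [ 0.3144 -3.3744 23.0911] turn z -0.36027840203760775 j7 -0.07668935407232498
```

{"name": "step_arm", "arguments": {"commands": [[0,0,0,0.3,-3.2,10,1],[0,0,0,0,0,11,0.7],[0,0,0,0,0,0,0.6],[0,0,0,0,0,0,0.56],[0,0,0,0,0,0,0.56]]}}

```text
clock: 12.35
ee_pos: [0.5583, -0.1756, 0.0036]
tcp_rot: [[0.033, 0.999, 0.001], [0.999, -0.033, -0.0], [-0.0, 0.001, -1.0]]
ft_force: [0.3, -0.5, -0.2]
width: 0.562
grip_force: 0.0
```

```bash
python3 d.py .5595 -.1752 .003 -1.5
```

```text
t 12.35 pos [ 0.5583 -0.1756  0.0036] yaw_y -1.8976556234290345 zax [ 0.0006 -0.0002 -1.    ] F [ 0.292  -0.4917 -0.1527] M [-0.0672 -0.0105  0.0054] w 47.757730914274795 g 0.0
shift mm [0.4282 1.1562 0.558 ] turn z -0.3976556234290314 j7 -0.09217808550393901
```

Now close on the collar and lift.

{"name": "step_arm", "arguments": {"commands": [[0,0,0,0.3,1,0,0.5],[0,0,0,0,0,0,0.4],[0,0,0,0,0,0,0.3],[0,0,0,0,0,0,0.3],[0,0,0,0,0,0,0.3]], "force": 50}}

```text
clock: 12.98
ee_pos: [0.5597, -0.1753, 0.0039]
tcp_rot: [[0.033, 0.999, 0.001], [0.999, -0.033, -0.0], [-0.0, 0.001, -1.0]]
ft_force: [0.3, 0.3, 5.7]
width: 0.463
grip_force: 51.1
```

```bash
python3 d.py .5595 -.1752 .003 -1.5
```

```text
t 12.975 pos [ 0.5597 -0.1753  0.0039] yaw_y -1.8958208335181959 zax [ 0.0013 -0.0004 -1.    ] F [0.2544 0.3348 5.7008] M [ 0.0791  0.0114 -0.0394] w 39.34204982659986 g 51.10437158262357
shift mm [ 0.0948 -0.2154  0.8946] turn z -0.39582083351820074 j7 -0.09292545796698722
```

{"name": "step_arm", "arguments": {"commands": [[0,0,0,0,0,-10,0.3],[0,0,0,0,0,-30,0.3],[0,0,0,0,0,-45,0.3],[0,0,0,0,0,-45,0.3],[0,0,-6.4,0,0,-45,0.3],[0,0,-6.4,0,0,0,0.3],[0,0,0,0,0,0,0.3],[0,0,0,0,0,0,0.3]]}}

```text
clock: 13.98
ee_pos: [0.558, -0.1752, 0.1773]
tcp_rot: [[-0.187, 0.982, -0.002], [0.982, 0.188, 0.0], [0.001, -0.002, -1.0]]
ft_force: [-0.2, 0.2, -1.8]
width: 0.465
grip_force: 50.7
```

```bash
python3 d.py .5402 .0367 .18 11; python3 - <<'E'
from h import *
np.set_printoptions(precision=4,suppress=True)
s=manip.state();R=s["tcp_rot"];e=s["ee_pos"]
p=manip.capture("scene"); u=px(p,e).round().astype(int); print(u)
save(p,"s4.png",(u[0]-45,u[1]-50,u[0]+45,u[1]+30),8)
# grasp: collar underside ~3mm below TCP, collar z up
for q in("collar","screw_head"):
    for n in("scene","top"):
        p=manip.capture(n)
        for r in manip.tip_of(p,q):
            X=w(p,r["xyz"])
            if np.linalg.norm(X-e)<.08: print(n,q,r["score"],X,"tool",R.T@(X-e)*1000)
E
```

```text
t 13.975 pos [ 0.558  -0.1752  0.1773] yaw_y 10.806994593077578 zax [-0.0022  0.0004 -1.    ] F [-0.2115  0.194  -1.7572] M [0.0439 0.0074 0.0136] w 39.501975292449885 g 50.71114961989224
shift mm [211.5062  22.2623  -2.5798] turn z -0.19300540692242407 j7 0.22751265208687496
[269 223]
scene collar 0.41 [ 0.5564 -0.1702  0.1712] tool [ 5.2123 -0.5724  6.0855]
top collar 0.43 [ 0.5578 -0.1751  0.1748] tool [ 0.1478 -0.1681  2.4971]
scene screw_head 0.44 [ 0.5476 -0.1444  0.1836] tool [32.2438 -4.4138 -6.3184]
top screw_head 0.55 [ 0.5528 -0.1452  0.184 ] tool [30.5151  0.5234 -6.668 ]
```

View pics/s4.png

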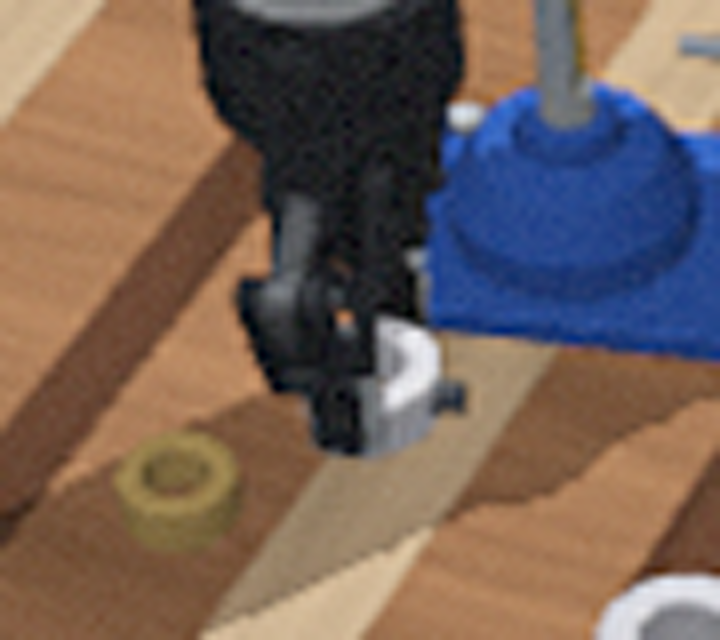

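The picture shows the collar held level between the fingers, its screw at crop (455,397), pointing towards stand +y. I'll measure the screw yaw in the tool frame more finely.

```bash
python3 - <<'E'
from h import *
np.set_printoptions(precision=4,suppress=True)
s=manip.state();R=s["tcp_rot"];e=s["ee_pos"]
bias={"scene":np.array([-.0034,-.0003,0]),"top":np.array([.0003,-.0006,0])}
for n in("scene","top"):
    p=manip.capture(n)
    q=lambda r,a,z=-.0061:px(p,e+bias[n]+R@np.array([r*np.cos(a),r*np.sin(a),z]))
    for a in(-.15,-.05,.05,.15): print(n,round(a,2),"head25",q(.025,a),"end",q(.029,a))
    c=q(.026,0).round().astype(int); h=cv2.cvtColor(p["img"],cv2.COLOR_RGB2HSV).astype(int)[c[1]-6:c[1]+7,c[0]-8:c[0]+8]
    print("origin",c-[8,6]); print("\n".join(" ".join(f"{v:3d}{'*' if t<80 else ' '}" for v,t in zip(r,k)) for r,k in zip(h[...,2],h[...,1])))
E
```

```text
scene -0.15 head25 [279.8836 220.539 ] end [281.5366 220.6096]
scene -0.05 head25 [279.7004 221.2618] end [281.3262 221.4485]
scene 0.05 head25 [279.4151 221.9747] end [280.9973 222.2761]
scene 0.15 head25 [279.0303 222.6704] end [280.5527 223.0841]
origin [272 216]
148* 167* 212* 232* 233* 214* 160* 154  160  163  163  171  172  174  176  171 
146* 128* 181* 222* 230* 230* 192* 149  154  161  163  164  166  169  168* 169 
146* 131* 169* 214* 229* 231* 202* 145  154  161  165  165  165  169  166  166 
142* 133* 193* 226* 231* 230* 192* 152  167  169  166  166  168  166  165* 165 
141* 195* 223* 231* 232* 210* 150* 121* 128* 144* 162  171  168  167* 164* 164 
221* 230* 234* 231* 218* 180* 118*  96* 102*  90* 138  174  167  162* 163  164*
230* 239* 227* 202* 166* 132*  85*  83*  87*  66* 132  172  165  165  165* 163 
203* 207* 177* 153* 138* 119*  60*  60*  61*  51* 131  176  165  164  164* 166*
150* 151* 129* 136* 147* 120*  85*  99*  71*  92* 150  169  164  164* 164  155 
117* 134* 137* 137* 144* 129* 134* 164  159  159  168  166  165  164* 162* 143 
135* 139* 142* 138* 139* 124* 152
[... 803 characters left out ...]
 180  177  178  181  168  127   89* 200* 221*  20   23*  49*
104   98  100  148  183  182  167  115   70*  77*  80* 198* 246* 160*  13   44*
105   98  101  150  187  185  187  148   84* 105*  97* 177* 245* 241* 158*  25*
106   98  101  152  191  189  191  150   81* 101*  90* 152* 233* 250* 254* 218*
106   99  100  147  182  180  182  158  100* 100* 104  110* 207* 247* 249* 240*
107   98   99  139  170  168  168  169  169  171  171  154* 149* 209* 248* 252*
106   99   99  143  174  173  174  174  174  174  174  169  151* 153* 212* 254*
107   98   99  142  174  171  171  171  171  171  171  172  168  153* 160* 183*
108   99  100  141  174  172  171  172  171  172  172  172  173  169  158* 152*
```

{"name": "step_arm", "arguments": {"commands": [[0,0,0,42.3,4.4,0,0.3],[0,0,0,42.3,4.4,0,0.3],[0,0,0,42.3,4.4,0,0.3],[0,0,0,42.3,4.4,0,0.3],[0,0,0,42.3,4.4,0,0.3],[0,0,0,0,0,0,0.3],[0,0,0,0,0,0,0.3],[0,0,0,0,0,0,0.3]]}}

```text
clock: 15.52
ee_pos: [0.5408, 0.0349, 0.1781]
tcp_rot: [[-0.187, 0.982, -0.0], [0.982, 0.187, -0.001], [-0.001, -0.0, -1.0]]
ft_force: [0.8, 0.3, -0.8]
width: 0.462
grip_force: 50.7
```

```bash
python3 d.py .5402 .0367 .147 11
```

```text
t 15.525 pos [0.5408 0.0349 0.1781] yaw_y 10.753374944715464 zax [-0.0002 -0.0008 -1.    ] F [ 0.8424  0.2613 -0.8432] M [-0.0288 -0.0203  0.0055] w 39.230888933078 g 50.69789647590369
shift mm [ 1.9043 -0.2242 31.104 ] turn z -0.24662505528453949 j7 -0.1515824331724904
```

{"name": "step_arm", "arguments": {"commands": [[0,0,-0.2,1.9,-0.2,10,0.3],[0,0,0,0,0,10,0.3],[0,0,0,0,0,10,0.3],[0,0,0,0,0,0,0.3],[0,0,0,0,0,0,0.3]]}}

```text
clock: 16.15
ee_pos: [0.5402, 0.0386, 0.1483]
tcp_rot: [[-0.193, 0.981, 0.0], [0.981, 0.193, 0.0], [0.0, 0.0, -1.0]]
ft_force: [-0.5, -0.0, -1.8]
width: 0.469
grip_force: 50.7
```

```bash
python3 d.py .5402 .0367 .147 11; python3 - <<'E'
from h import *
p=manip.capture("scene");save(p,"s5.png",(325,215,415,280),8)
E
```

```text
t 16.15 pos [0.5402 0.0386 0.1483] yaw_y 11.111373686217135 zax [ 0.0002  0.     -1.    ] F [-0.4935 -0.0389 -1.8104] M [-0.0123 -0.0529  0.0011] w 39.85078891949618 g 50.693062010686845
shift mm [-1.8163 -0.3684  1.3034] turn z 0.11137368621713506 j7 -0.17668348910652526
```

View pics/s5.png

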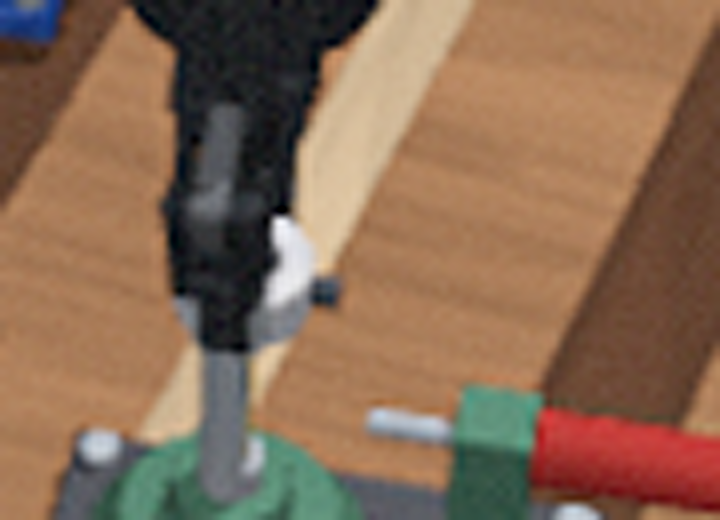

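The collar is directly above the shaft, with the screw at crop (325,291) towards the driver tip at crop (372,420). I'll let the arm settle before correcting, because the readings still drift.

{"name": "step_arm", "arguments": {"commands": [[0,0,0,0,0,0,0.3],[0,0,0,0,0,0,0.3],[0,0,0,0,0,0,0.3],[0,0,0,0,0,0,0.3]]}}

```text
clock: 16.7
ee_pos: [0.5401, 0.0384, 0.1483]
tcp_rot: [[-0.193, 0.981, 0.0], [0.981, 0.193, -0.0], [-0.0, 0.0, -1.0]]
ft_force: [-0.7, -1.1, -1.4]
width: 0.468
grip_force: 50.7
```

```bash
python3 d.py .5402 .0367 .147 11
```

```text
t 16.7 pos [0.5401 0.0384 0.1483] yaw_y 11.10437079707054 zax [ 0.0002 -0.0001 -1.    ] F [-0.6692 -1.0845 -1.4119] M [-0.0297  0.0086 -0.0271] w 39.78191677732256 g 50.69229989312589
shift mm [-1.7357 -0.2395  1.3479] turn z 0.10437079707054409 j7 -0.17669485248490188
```

Correct x by −1.7, then lower gently while watching the force.

{"name": "step_arm", "arguments": {"commands": [[0,0,0.1,-1.7,-0.2,0,0.3],[0,0,0,0,0,2,0.3],[0,0,0,0,0,2,0.3],[0,0,0,0,0,2,0.3],[0,0,0,0,0,2,0.3],[0,0,0,0,0,0,0.3],[0,0,0,0,0,0,0.3]]}}

```text
clock: 17.58
ee_pos: [0.5402, 0.0367, 0.1403]
tcp_rot: [[-0.191, 0.982, 0.0], [0.982, 0.191, -0.0], [-0.0, 0.0, -1.0]]
ft_force: [-0.4, -0.1, -1.9]
width: 0.465
grip_force: 50.7
```

```bash
python3 d.py .5402 .0367 .1061 11
```

```text
t 17.575 pos [0.5402 0.0367 0.1403] yaw_y 11.000682070034824 zax [ 0.0001 -0.0001 -1.    ] F [-0.3955 -0.1038 -1.9261] M [-0.0061 -0.0063  0.0458] w 39.55807999301948 g 50.69293079897761
shift mm [-0.0172 -0.0505 34.2075] turn z 0.0006820700348271203 j7 -0.18190336371046567
```

{"name": "step_arm", "arguments": {"commands": [[0,0,0,0,0,2.5,0.3],[0,0,0,0,0,2.5,0.3],[0,0,0,0,0,2.5,0.3],[0,0,0,0,0,2.5,0.3],[0,0,0,0,0,2.5,0.3],[0,0,0,0,0,0,0.3]]}}

```text
clock: 18.32
ee_pos: [0.54, 0.0367, 0.1275]
tcp_rot: [[-0.191, 0.982, -0.0], [0.982, 0.191, -0.0], [-0.0, -0.0, -1.0]]
ft_force: [0.6, 0.8, -0.9]
width: 0.463
grip_force: 50.7
```

```bash
python3 d.py .5402 .0367 .1061 11
```

```text
t 18.325 pos [0.54   0.0367 0.1275] yaw_y 11.006869305587013 zax [-0.0005 -0.0002 -1.    ] F [ 0.6464  0.806  -0.8913] M [-0.0355  0.0324  0.0353] w 39.370328795180455 g 50.69333048304543
shift mm [-0.0345  0.2165 21.4126] turn z 0.006869305587017038 j7 -0.19314239889699947
```

The screw tip has passed the shaft top with no contact force. Continue to final height.

{"name": "step_arm", "arguments": {"commands": [[0,0,0,0,0,3,0.3],[0,0,0,0,0,3,0.3],[0,0,0,0,0,3,0.3],[0,0,0,0,0,3,0.3],[0,0,0,0,0,3,0.3],[0,0,0,0,0,3,0.3],[0,0,0,0,0,3,0.3],[0,0,0,0,0,0,0.3]]}}

```text
clock: 19.32
ee_pos: [0.54, 0.0367, 0.1065]
tcp_rot: [[-0.191, 0.982, -0.001], [0.982, 0.191, -0.0], [-0.0, -0.001, -1.0]]
ft_force: [-0.2, -0.2, -0.1]
width: 0.465
grip_force: 50.7
```

{"name": "step_arm", "arguments": {"commands": [[0,0,0,0,0,0,0.3],[0,0,0,0,0,0,0.3]]}}

```text
clock: 19.58
ee_pos: [0.5403, 0.0367, 0.1069]
tcp_rot: [[-0.191, 0.982, 0.0], [0.982, 0.191, -0.0], [-0.0, 0.0, -1.0]]
ft_force: [-0.2, 0.3, -0.7]
width: 0.468
grip_force: 50.7
```

```bash
python3 d.py .5402 .0367 .1061 11; python3 - <<'E'
from h import *
np.set_printoptions(precision=4,suppress=True)
for n in("scene","top"):
    p=manip.capture(n); 
    if n=="scene": save(p,"s6.png",(330,230,400,285),11)
    for q in("screw_head","driver_tip"):
        for r in manip.tip_of(p,q):
            X=w(p,r["xyz"])
            if np.hypot(X[0]-.54,X[1]-.037)<.1: print(n,q,r["score"],X,px(p,X))
b=np.array([-.0034,-.0003,0]); p=manip.capture("scene")
for a in(-.1,0,.1):
    d=.192+np.pi/2+a; print(a,[px(p,np.array([.5402+r*np.cos(d),.0367+r*np.sin(d),.1])+b) for r in(.025,.029,.042,.05)])
E
```

```text
t 19.575 pos [0.5403 0.0367 0.1069] yaw_y 11.003938851056956 zax [ 0.0003 -0.0001 -1.    ] F [-0.1675  0.2868 -0.6961] M [ 0.0012  0.0584 -0.0053] w 39.788555849053964 g 50.6922479881905
shift mm [-0.0219 -0.1163  0.8086] turn z 0.003938851056958015 j7 -0.2126380289576837
scene screw_head 0.39 [0.5301 0.0727 0.1119] [368.6662 263.0078]
scene driver_tip 0.74 [0.5321 0.08   0.1011] [371.0297 267.4263]
top driver_tip 0.83 [0.535  0.0781 0.0962] [276.6563 244.0628]
-0.1 [array([363.4132, 266.1313]), array([365.0048, 266.5105]), array([370.1907, 267.7463]), array([373.3923, 268.5092])]
0 [array([363.6476, 265.3827]), array([365.2746, 265.6413]), array([370.5721, 266.4832]), array([373.8393, 267.0025])]
0.1 [array([363.7799, 264.6196]), array([365.4259, 264.7556]), array([370.781 , 265.1979]), array([374.0806, 265.4705])]
```

View pics/s6.png

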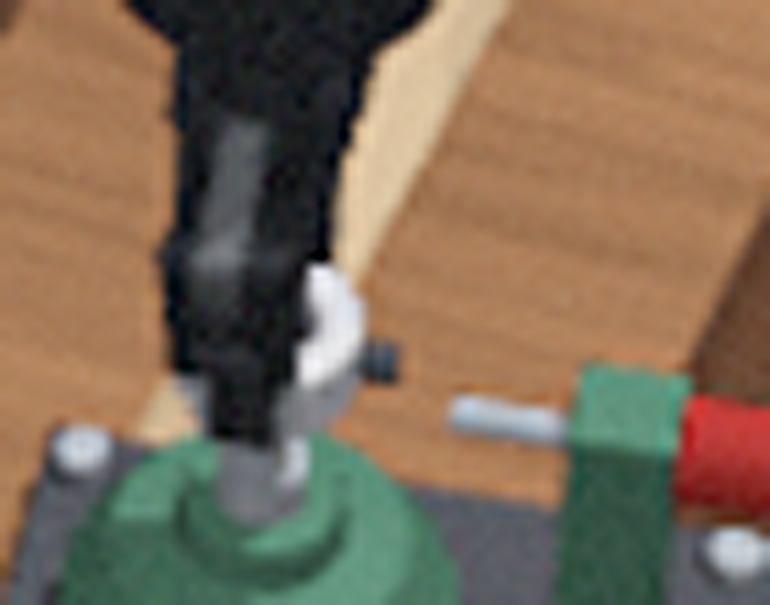

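```bash
python3 - <<'E'
from h import *
np.set_printoptions(precision=4,suppress=True)
p=manip.capture("scene"); b=np.array([-.0034,-.0003,0])
d=.192+np.pi/2; D=np.array([np.cos(d),np.sin(d),0])
for bb in (b,0*b):
  for e in([.5402,.0386,.1483],[.5403,.0367,.1069]):
    print(e,px(p,np.array(e)-[0,0,.0061]+.025*D+bb))
X=np.array([.5402,.0367,.1])+b
print("dpx per mm x,y,z",[(px(p,X+v)-px(p,X)) for v in np.eye(3)*.001])
def dark(im,c,dx=9,dy=9):
    h=cv2.cvtColor(im,cv2.COLOR_RGB2HSV).astype(int)[c[1]-dy:c[1]+dy,c[0]-dx:c[0]+dx]
    print(c[0]-dx,c[1]-dy);print("\n".join(" ".join(f"{v:3d}{'*' if t<80 else ' '}" for v,t in zip(r,k)) for r,k in zip(h[...,2],h[...,1])))
dark(p["img"],(366,264))
s=cv2.resize(cv2.imread("pics/s5.png"),(90,65),interpolation=cv2.INTER_AREA)[:,:,::-1].copy()
print("s5 (add 325,215)");dark(s,(41,36))
E
```

```text
[0.5402, 0.0386, 0.1483] [364.9806 253.8328]
[0.5403, 0.0367, 0.1069] [363.6434 265.1925]
[0.5402, 0.0386, 0.1483] [364.5801 254.8436]
[0.5403, 0.0367, 0.1069] [363.2493 266.1993]
dpx per mm x,y,z [array([-0.1537,  0.2836]), array([0.3822, 0.1206]), array([ 0.0085, -0.2735])]
357 255
 54* 206* 239* 225* 216* 200  170  171  173  170  173  168  165  163  166  168  174  169 
 75* 206* 239* 234* 214* 184* 166  173  174  174  174  174  174  169  171  169  167  170 
 62* 171* 223* 231* 229* 200* 162  164  166  169  176  174  175  174  173  174  174  174 
 65* 132* 203* 231* 231* 210* 167* 165  167  165  165  172  170  176  176  174  174  180 
 49* 108* 196* 231* 233* 211* 173  173  173  171  168  167  165  165  166  172  170  174 
 42* 147* 213* 231* 235* 211* 144  154  162  166  174  169  170  170  165  166  167  164 
148* 209* 228* 231* 225* 180*  91* 107* 108* 145  171  169  170  172  172  171  166  168 
194* 235* 233* 229* 202* 130*  80*  92*  92* 133  175  169  168  168  169  171  171  171 
201* 244* 229* 196* 151*  99*  57*  72*  66* 143  180  174  170  170  168  164  166  169 
182* 
[... 1746 characters left out ...]
* 162* 147* 115*  53*  54*  65* 124  174  179  174  172  173  175  174 
 96* 148* 167* 152* 131* 136* 132* 124  116  106  141  174  173  174  174  173  176  174 
112* 125* 135* 136* 134* 132* 151* 170  167  158  158  169  169  169  172  172  174  173 
113* 123* 138* 138* 140* 140* 167  177  177  175  172  170  168  166  168  170  169  171 
107* 117* 137* 137* 128* 150  171  174  176  176  175  175  172  171  169  168  168  170 
117* 128* 141* 157* 162* 163  167  167  168  171  173  174  176  176  175  173  174  174 
140* 189* 210* 200* 178  169  170  168  165  166  167  168  173  175  176  177  176  176 
193* 222* 217* 187  170  171  171  168  168  168  166  165  168  168  169  169  174  175
```

The head sits about 12 mm too high. I had the sign wrong: the screw head is 6.1 mm above the TCP, not below it, so the target TCP height is 0.0939. Lower it 13 mm more.

{"name": "step_arm", "arguments": {"commands": [[0,0,0,0,0,3,0.3],[0,0,0,0,0,3,0.3],[0,0,0,0,0,3,0.3],[0,0,0,0,0,2,0.3],[0,0,0,0,0,2,0.3],[0,0,0,0,0,0,0.3],[0,0,0,0,0,0,0.3],[0,0,0,0,0,0,0.3]]}}

```text
clock: 20.98
ee_pos: [0.5403, 0.0367, 0.0939]
tcp_rot: [[-0.191, 0.982, 0.0], [0.982, 0.191, -0.0], [-0.0, 0.0, -1.0]]
ft_force: [0.4, -0.6, -1.0]
width: 0.463
grip_force: 50.7
```

```bash
python3 d.py .5402 .0367 .0939 11; python3 - <<'E'
from h import *
np.set_printoptions(precision=4,suppress=True)
p=manip.capture("scene"); b=np.array([-.0034,-.0003,0])
for a in(-.1,0,.1):
    d=.192+np.pi/2+a; print(a,[px(p,np.array([.5402+r*np.cos(d),.0367+r*np.sin(d),.1])+b) for r in(.025,.045,.055)])
h=cv2.cvtColor(p["img"],cv2.COLOR_RGB2HSV).astype(int)[258:273,358:383]
print("\n".join(f"{258+i} "+" ".join(f"{v:3d}{'*' if t<80 else ' '}" for v,t in zip(r,k)) for i,(r,k) in enumerate(zip(h[...,2],h[...,1]))))
save(p,"s7.png",(330,230,400,285),11)
E
```

```text
t 20.975 pos [0.5403 0.0367 0.0939] yaw_y 11.00267402643388 zax [ 0.0003 -0.0001 -1.    ] F [ 0.4436 -0.6056 -0.9608] M [-0.0248  0.0372  0.0397] w 39.32732236344859 g 50.69280727766454
shift mm [ 0.0118 -0.0937 -0.0009] turn z 0.002674026433879817 j7 -0.2251838398252518
-0.1 [array([363.4132, 266.1313]), array([371.3904, 268.0322]), array([375.3973, 268.987 ])]
0 [array([363.6476, 265.3827]), array([371.7966, 266.6779]), array([375.8842, 267.3276])]
0.1 [array([363.7799, 264.6196]), array([372.018 , 265.3001]), array([376.1444, 265.6409])]
258 199* 230* 207* 182* 161  166  165  166  166  168  166  170  171  177  175  177  175  178  176  174  175  171  171  168  170 
259 214* 242* 230* 204* 171  171  171  169  169  169  168  164  166  169  171  173  179  177  177  179  176  177  174  175  174 
260 205* 236* 234* 211* 175* 161  167  168  173  171  170  170  167  170  165  165  164  173  172  175  177  175  178  178  177 
261 166* 220* 232* 230* 196* 154  161  166  166  167  172  171  170  171  171  172  167  166  167  169  169  174  175  181  178 
262 116* 201* 231* 235* 203* 155  174
[... 680 characters left out ...]
* 209* 202* 197* 197* 192* 196* 197* 191* 175* 128* 123*
268 181* 144* 136* 126* 106* 127  111   99  148  169  173  173  157  149* 164* 168* 174* 183* 190* 195* 203* 205* 186* 139* 136 
269 136* 136* 139* 134* 163  181  172  171  174  170  165  166  162  144  137* 131* 121* 126* 139* 153* 162* 168* 162* 130* 140 
270 141* 136* 150* 143* 147  177  182  182  180  178  176  175  172  168  160  162  159  154  158  145  136* 136* 118*  92*  97 
271 141* 135* 140* 146* 145* 147* 178  183  177  178  178  176  178  176  178  169  169  170  170  167  166  170  156  111   74 
272 135* 136* 142  142  144  143* 135* 171  185  183  177  182  178  179  177  178  177  174  175  172  169  169  164  120   79
```

View pics/s7.png

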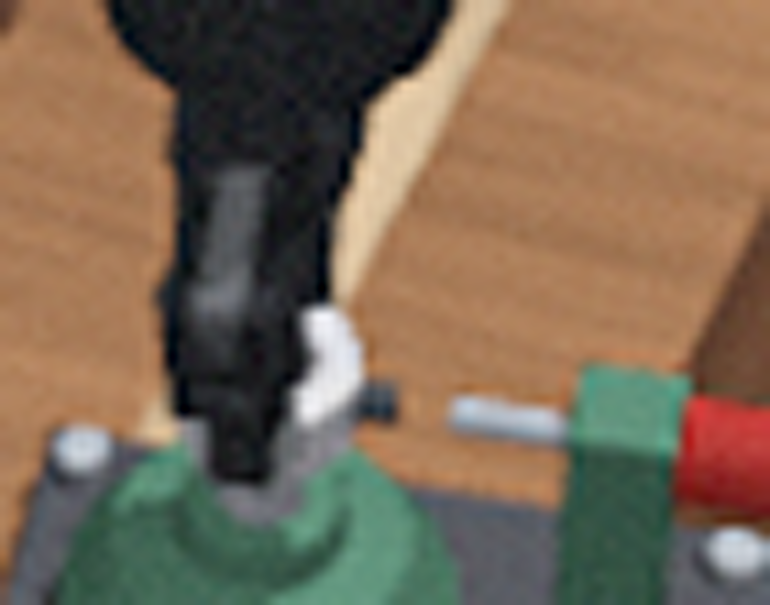

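The final crop shows the screw head at crop (378,402) in line with the driver rod, whose tip is at (452,413). In pixels the head centre row is about 266.1, and the rod axis extended to it gives about 266.05. The collar is still gripped, with no contact force.

```bash
python3 -c "
from plant import manip; print(manip.job_done())"
```

```text
the job is handed in; nothing more can be done
None
```

I turned the shaft so its flat faces the driver tip, slipped the collar on, and handed the job in still gripping it with the screw level with the driver tip and pointing at it. The last picture shows the screw head on the driver's axis to within about 0.1 pixel; no verdict came back after the hand-in.

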